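# Centre the brass-ball finial on its round base

## Task

The little brass-ball finial is standing off-centre on its round dark base, ready for gluing. Using only the gripper's fingers, nudge it with light taps (low on its wooden foot, as it tips easily) until it stands upright in the middle of the base with an even margin all round, then draw clear. Do not pinch, lift, tip over or knock it off the base, never press hard on it, and leave the jar, ramekin, clamp and square where they are.

Things in the scene. Friction and masses are not known exactly. Their poses are not given: they have to be found in the camera images.
- finial: Loose top-heavy finial, 58 mm tall, 0.1 kg: pale wooden foot (disc 40 mm across, 13 mm high, upright side from 3 mm up, underside 30 mm across), slim neck, brass ball 24 mm across centred 46 mm up. Origin: centre of its underside, z up; round, yaw is irrelevant. Starts 12 to 19 mm off-centre, any direction. Slides if pushed on the foot, tips if pushed on the ball; stops with the push.
- base: Fixed round dark wooden base, 30 mm high; 76 mm across below, flat top 72 mm across at 30 mm above the bench. Its origin is the centre of its underside on the bench, z up; yaw does not matter. The finial belongs in the middle of its top.
- jar: Bystander: loose glass jar with steel screw lid, 64 mm across, 85 mm tall; origin at the centre of its underside.
- ramekin: Bystander: loose white ceramic ramekin, 72 mm across the rim, 42 mm tall, open on top; origin at the centre of its underside.
- clamp: Bystander: loose black spring clamp lying flat, about 115 mm long (along its x, jaws with orange tips to +x), 60 mm wide, 22 mm high; origin under its pivot, on the bench.
- square: Bystander: loose aluminium try square lying flat; blade 120 x 25 x 4 mm along its x (at y -30 mm), stock 18 x 85 x 12 mm along its y (at x -60 mm); origin on the bench, inside the corner.
There are look-alikes about, which are no part of the job. There is more than one size of the finial; the one meant has the size given above.

How it is judged:
By the outcome, as a careful person would: the job done as asked, in the order asked, and still so for the second after the job is handed in, with the robot touching nothing.
It also fails if it takes over 45 s, if anything falls off the work surface, if the arm or the gripper's body presses on something with over 40 N, if the wrist force passes 120 N, or if a joint passes its speed limit or range.

## Robot

A 7-joint arm with a two-finger parallel gripper is mounted at the origin on the work surface. World frame = base frame: x ahead of the robot, y to its left, z up, the work surface at z = 0. Lengths are in m, angles in rad, forces in N, time in s.
With the tool pointing down it reaches from about 0.425 to 0.925 m from the base axis. Payload 6.8 kg.
Tool frame: the origin (TCP) lies at the very end of the fingers, on their centre line; the grasp point (between the pads) lies 19 mm behind it; z points along the fingers, x is the direction in which the jaws open and shut, and the axes are right-handed (so a half turn about z gives the same grasp; the last joint's range is limited). The gripper opens to 88 mm and grips with 3 to 60 N. Pads are 20 mm wide; open, the fingers measure 115 mm over their backs; the gripper's body (75 mm by 178 mm) begins 61 mm behind the grasp point.
Start: joints at [-1.344, 0.477, 0.022, 1.555, -0.011, 1.109, -0.083], TCP at [0.222, 0.638, 0.223] pointing down, gripper open.
Joint ranges: [-2.96, 2.96], [-0.34, 2.1], [-1.41, 1.46], [0.24, 2.44], [-1.37, 4.51], [0.17, 1.92], [-2.96, 2.96]. Speed limits (rad/s): [2.39, 2.39, 3.14, 3.14, 3.14, 3.14, 3.14].

## Interface

Orientations are given as a unit quaternion [x, y, z, w].
In Python, from cell import manip, state, vision, job gives the robot as it stands. Calls block until the motion is done:
- manip.movep(position, orientation): joint-space move of the TCP to a pose.
- manip.move_straight(position, v=0.15, attitude=None, until_force=None): straight line of the TCP; attitude=None keeps the orientation; v is the mean speed in m/s. With until_force (N) it stops when the force on the tool has changed by that much, and returns True; else False.
- manip.movej(angles): joint-space move.
- manip.grip(opening, grip_force=None): opening from 0.0 (shut) to 1.0 (fully open); grip_force is the grip in N (None keeps the last); returns when the fingers have stopped.
- manip.wait(seconds).
- manip.inverse_kinematics(position, orientation): joint angles nearest the present ones, or None.
- state(): the state.
- vision.snapshot(name): name is "scene" or "top"; returns a dict with "image" (400x640x3 uint8, red, green, blue), "mtx" (3x3 intrinsics, pixels), "origin" and "orientation" of the camera in the world. Camera axes: x right, y down, z forward; pixel columns grow to the right and rows downward; lengths in m; the calibration is good to about 2 mm. A picture is of the moment at which its call begins. There is no depth.
A pose or a line that the arm cannot do raises manip.IKError and nothing moves.
- job.hand_in(): hands the job in, once; it reports no verdict.
The state is a dict: "clock": time; "q": joint angles; "dq": joint speeds; "tau": joint torques, N m; "eef_pos": TCP position; "tool_rot": TCP orientation; "wrist_force": force on the tool from outside, world axes, zero at the start; "ft_torque": the same for the moment, N m; "grip_width": opening from 0.0 (shut) to 1.0 (fully open).
Only numpy, scipy, OpenCV 4.12 (cv2) and the standard library are available. Lean on these libraries where they do the work, as an engineer would, in place of code of your own. Each camera call takes 0.05 s, during which the arm holds its last target.

## Working session

There is one attempt and no reset: what is moved stays moved. The work goes in short steps, each a Python script; the robot and the scene stay as the last script left them, time stands still between calls to the robot, and variables do not carry over. Pictures are saved under pics/ and viewed, and the job is handed in when it is done.

```bash
ls; mkdir -p pics
python3 - <<'E'
from cell import manip,state,vision,job
import cv2
for n in("scene","top"):
    s=vision.snapshot(n);cv2.imwrite(f"pics/{n}0.png",s["image"][:,:,::-1]);print(n,s["mtx"],s["origin"],s["orientation"])
print(state())
E
```

```text
pics
scene [[404.4822575    0.         321.86488351]
 [  0.         404.4822575  193.18555235]
 [  0.           0.           1.        ]] [ 0.90876733 -0.24908947  0.69461124] [ 0.83896965  0.44805535 -0.1391246  -0.27571846]
top [[370.37552835   0.         322.68810259]
 [  0.         370.37552835 197.87380975]
 [  0.           0.           1.        ]] [ 0.37675846 -0.0107072   0.85425362] [-0.66873058  0.73631867 -0.07451961  0.0712815 ]
{'clock': 0.1, 'q': array([-1.34411812,  0.47773018,  0.02231888,  1.55631544, -0.01150791,
        1.10926933, -0.0830913 ]), 'dq': array([ 5.56779640e-04, -7.45320785e-04, -2.92733244e-04, -3.13892686e-03,
       -1.80907142e-04, -1.02333155e-04, -6.61907110e-05]), 'tau': array([ 3.88381988e-03, -5.84088457e+01,  1.53961614e+00, -2.73314041e+01,
       -5.42778068e-02,  1.31064319e-02,  5.40877534e-05]), 'eef_pos': array([0.22159942, 0.63703688, 0.2217856 ]), 'tool_rot': array([ 8.15019860e-01,  5.79432475e-01, -6.20379326e-04,  5.00900387e-04]), 'wrist_force': array([0.00191542, 0.51965828, 0.51392384]), 'ft_torque': array([-0.00887212,  0.08584702, -0.0393533 ]), 'grip_width': 1.00047241957907}
```

View pics/scene0.png

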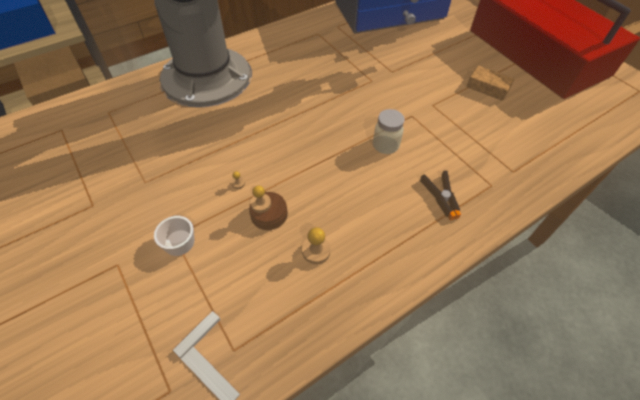

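View pics/top0.png

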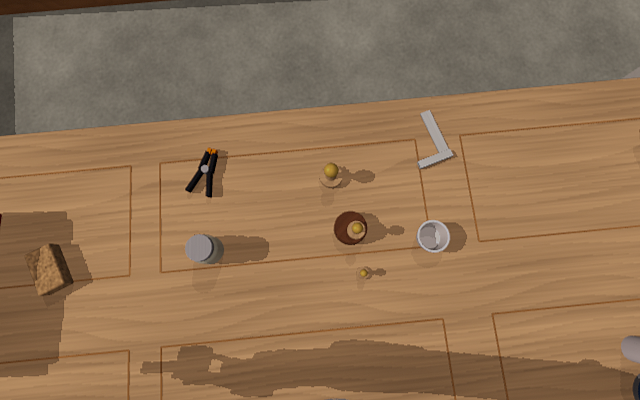

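The three finial candidates are: one on the base, at scene (260,197) and top (356,229); a larger one on the bench, at scene (316,243) and top (331,174); and a smaller one on the bench, at scene (237,179) and top (364,273). The one standing on the dark base fits the description. I'll confirm its size in a crop.

```bash
cat > h.py <<'E'
import numpy as np,cv2
from scipy.spatial.transform import Rotation as R
def ray(s,px):
    p=np.atleast_2d(px).astype(float)
    d=np.c_[(p[:,0]-s["mtx"][0,2])/s["mtx"][0,0],(p[:,1]-s["mtx"][1,2])/s["mtx"][1,1],np.ones(len(p))]
    return np.array(s["origin"]),R.from_quat(s["orientation"]).apply(d)
def plane(s,px,z):
    o,d=ray(s,px); return o+d*((z-o[2])/d[:,2])[:,None]
def proj(s,P):
    c=R.from_quat(s["orientation"]).inv().apply(np.atleast_2d(P)-s["origin"])
    u=c@np.array(s["mtx"]).T; return u[:,:2]/u[:,2:]
def crop(s,c,w,name,k=10):
    x,y=c; im=s["image"][y-w:y+w,x-w:x+w,::-1]
    cv2.imwrite(name,cv2.resize(im,None,fx=k,fy=k,interpolation=cv2.INTER_CUBIC))
E
python3 - <<'E'
from cell import vision
from h import *
import pickle
a=vision.snapshot("scene");b=vision.snapshot("top")
pickle.dump((a,b),open("s0.pkl","wb"))
def g(s,c,k=12,w=28):
    x,y=c;return cv2.resize(s["image"][y-w:y+w,x-w:x+w,::-1],None,fx=7,fy=7,interpolation=cv2.INTER_CUBIC)
cv2.imwrite("pics/c0.png",np.hstack([g(a,(268,207)),g(b,(352,229))]))
for n,s,c in(("base sc",a,(268,207)),("base top",b,(351,228))):print(n,plane(s,c,.03))
for n,u,v in(("jar",205,249),("ram",434,237),("clamp",207,172),("square",440,150),("big",331,182),("small",364,273)):print(n,plane(b,(u,v),.01).round(3))
E
```

```text
base sc [[ 0.48334522 -0.07925458  0.03      ]]
base top [[ 0.47451553 -0.07924964  0.03      ]]
jar [[0.461 0.254 0.01 ]]
ram [[ 0.438 -0.266  0.01 ]]
clamp [[0.642 0.244 0.01 ]]
square [[ 0.643 -0.313  0.01 ]]
big [[ 0.589 -0.046  0.01 ]]
small [[ 0.374 -0.099  0.01 ]]
```

View pics/c0.png

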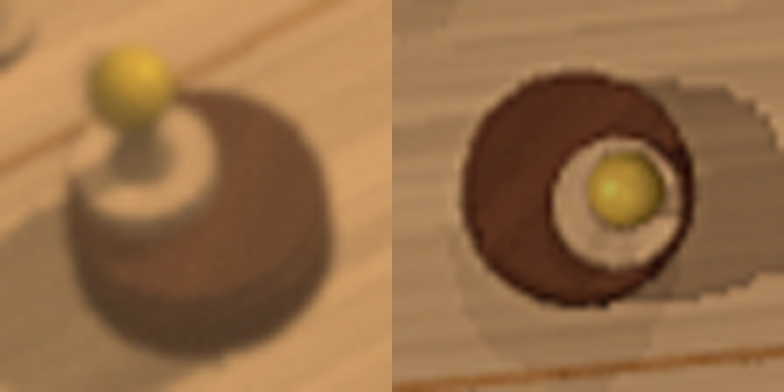

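The crop shows the base rim at about 463–695 px across (33 px, or 73 mm), the foot at 19.4 px (about 41 mm) and the ball at 11 px (about 24 mm). That confirms this is the finial meant, and it sits to the image right (world −y). Now I'll measure it precisely.

```bash
cat >> h.py <<'E'
from scipy.optimize import least_squares
def ring(s,cnt,z,r,c0,sgn,side=True,tol=.004):
    """fit circle of known radius to far-side (sgn=+1) contour points cast on plane z"""
    P=plane(s,cnt,z)[:,:2]; v=np.array(c0)-np.array(s["origin"])[:2]; v/=np.linalg.norm(v)
    c=np.array(c0,float)
    for _ in range(4):
        d=P-c; n=np.linalg.norm(d,axis=1)
        k=(abs(n-r)<tol)&((sgn*(d@v)>0.1*r) if side else True)
        f=least_squares(lambda q:np.linalg.norm(P[k]-q,axis=1)-r,c,loss="soft_l1",f_scale=.0005); c=f.x
    return c,k.sum(),np.sqrt(np.mean((np.linalg.norm(P[k]-c,axis=1)-r)**2))*1e3
def measure(s,c0,K=4):
    """c0: approx base centre xy"""
    u,v=proj(s,[*c0,.03])[0].astype(int); w=40; x0,y0=u-w,v-w
    im=cv2.resize(s["image"][y0:y0+2*w,x0:x0+2*w],None,fx=K,fy=K,interpolation=cv2.INTER_CUBIC)
    hsv=cv2.cvtColor(im,cv2.COLOR_RGB2HSV); H,S,V=[hsv[...,i].astype(int) for i in range(3)]
    topx=lambda p:(p.reshape(-1,2)+.5)/K-.5+[x0,y0]
    return im,H,S,V,topx
E
python3 - <<'E'
from h import *;import pickle
a,b=pickle.load(open("s0.pkl","rb"))
for n,s,pts in(("sc",a,{"dark":(284,207),"side":(265,224),"footlit":(262,208),"ball":(258,191),"bench":(298,205),"shadow":(245,210),"neck":(259,202)}),("top",b,{"dark":(340,228),"dark2":(350,240),"foot":(350,236-6),"foot2":(355,237),"ball":(357,229),"bench":(325,228),"shadow":(375,230)})):
    hsv=cv2.cvtColor(s["image"],cv2.COLOR_RGB2HSV)
    for k,(u,v) in pts.items():print(n,k,s["image"][v,u],hsv[v,u])
E
```

```text
sc dark [113  75  50] [ 12 142 113]
sc side [87 61 41] [ 13 135  87]
sc footlit [191 145  96] [ 15 127 191]
sc ball [183 140  55] [ 20 178 183]
sc bench [204 153 101] [ 15 129 204]
sc shadow [148 113  75] [ 16 126 148]
sc neck [120  91  61] [ 15 125 120]
top dark [89 48 27] [ 10 178  89]
top dark2 [78 41 22] [ 10 183  78]
top foot [171 132  91] [ 15 119 171]
top foot2 [170 130  91] [ 15 119 170]
top ball [184 143  57] [ 20 176 184]
top bench [178 137  96] [ 15 117 178]
top shadow [127  93  64] [ 14 126 127]
```

```bash
cat >> h.py <<'E'
def biggest(m):
    c,_=cv2.findContours(m.astype(np.uint8),cv2.RETR_EXTERNAL,cv2.CHAIN_APPROX_NONE); return max(c,key=cv2.contourArea)
def full(s,c0,which,vis=None):
    im,H,S,V,tp=measure(s,c0); out={}
    thr=112 if which=="top" else 132
    m=(V<thr)&(S>110)
    m=cv2.morphologyEx(m.astype(np.uint8),cv2.MORPH_OPEN,np.ones((5,5)))
    hull=cv2.convexHull(biggest(m))
    ball=(H>=18)&(S>150)&(V>90); bc=biggest(ball)
    (bx,by),br=cv2.minEnclosingCircle(bc); M=cv2.moments(bc); bxy=np.array([M["m10"]/M["m00"],M["m01"]/M["m00"]])
    out["ballpx"]=tp(bxy)[0]; out["ball_r_px"]=br/4; out["ball"]=plane(s,out["ballpx"],.076)[0,:2]
    bcnt=biggest(m)
    out["base_far"]=ring(s,tp(bcnt),.03,.036,c0,1)
    out["base_near0"]=ring(s,tp(bcnt),0,.038,c0,-1)
    out["base_all"]=ring(s,tp(bcnt),.03,.036,c0,1,False)
    # foot: bright, not ball, inside hull
    hm=np.zeros(V.shape,np.uint8); cv2.drawContours(hm,[hull],-1,1,-1); hm=cv2.erode(hm,np.ones((5,5)))
    f=((V>thr)&(hm>0)).astype(np.uint8)|((cv2.dilate(ball.astype(np.uint8),np.ones((3,3))))&hm)
    f=cv2.morphologyEx(f,cv2.MORPH_OPEN,np.ones((7,7)))
    fc=biggest(f); out["foot_all"]=ring(s,tp(fc),.043,.020,out["ball"],1,False,tol=.003)
    d=im[...,::-1].copy(); cv2.drawContours(d,[bcnt],-1,(255,0,0),1); cv2.drawContours(d,[fc],-1,(0,255,0),1); cv2.drawContours(d,[bc],-1,(0,0,255),1)
    if vis: cv2.imwrite(vis,d)
    return out
def tri(a,pa,b,pb):
    o1,d1=ray(a,pa);o2,d2=ray(b,pb);d1=d1[0];d2=d2[0]
    t=np.linalg.lstsq(np.c_[d1,-d2],o2-o1,rcond=None)[0];p,q=o1+t[0]*d1,o2+t[1]*d2
    return (p+q)/2,np.linalg.norm(p-q)
E
python3 - <<'E'
from h import *;import pickle
a,b=pickle.load(open("s0.pkl","rb"));np.set_printoptions(precision=4,suppress=True)
r={}
for n,s in(("sc",a),("top",b)):
    r[n]=full(s,(.477,-.079),n,f"pics/m_{n}.png")
    for k,v in r[n].items():print(n,k,v)
print(tri(a,r["sc"]["ballpx"],b,r["top"]["ballpx"]))
x,y=[cv2.imread(f"pics/m_{n}.png") for n in("sc","top")];cv2.imwrite("pics/m0.png",np.hstack([x,y]))
E
```

```text
sc ballpx [258.4426 190.7711]
sc ball_r_px 5.98794412612915
sc ball [ 0.4705 -0.0877]
sc base_far (array([ 0.4822, -0.0805]), np.int64(113), np.float64(1.0017681828568266))
sc base_near0 (array([ 0.4789, -0.0799]), np.int64(184), np.float64(0.7021797543657453))
sc base_all (array([ 0.4824, -0.0807]), np.int64(184), np.float64(1.4513134166064325))
sc foot_all (array([ 0.4728, -0.088 ]), np.int64(148), np.float64(0.7211844911632435))
top ballpx [356.9166 227.5744]
top ball_r_px 5.556058406829834
top ball [ 0.4688 -0.0879]
top base_far (array([ 0.4773, -0.0792]), np.int64(176), np.float64(0.6701632076615553))
top base_near0 (array([ 0.4777, -0.0797]), np.int64(188), np.float64(0.6057191356591748))
top base_all (array([ 0.475 , -0.0781]), np.int64(397), np.float64(1.8182122273756711))
top foot_all (array([ 0.4688, -0.0879]), np.int64(207), np.float64(0.3724490927191144))
(array([ 0.4691, -0.0877,  0.0743]), np.float64(0.0009014427632007358))
```

View pics/m0.png

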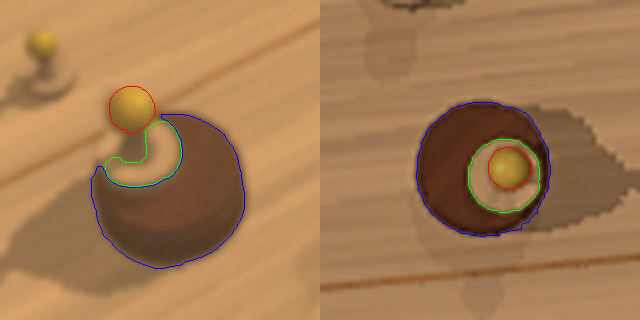

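The top-view measurements agree with each other. The base centre is about (.4775, −.0795), and both near and far rims give this. The finial is about (.469, −.088), and both foot and ball give this. The triangulated ball height is .074 against the .076 expected. That puts it 12 mm off-centre, so I'll push along about (+1, +1). The fingers will be slightly apart so the two fingertips cradle the foot from behind (20 mm gap, no pinch).

```bash
cat >> h.py <<'E'
def quat(d,flip=False):
    d=np.array(d)/np.linalg.norm(d); y=np.array([d[0],d[1],0])*(-1 if flip else 1); z=np.array([0,0,-1.]); x=np.cross(y,z)
    return R.from_matrix(np.c_[x,y,z]).as_quat()
def look(tag,c0=(.4775,-.0795)):
    from cell import vision
    np.set_printoptions(precision=4,suppress=True)
    a=vision.snapshot("scene");b=vision.snapshot("top")
    ims=[]
    for n,s in(("sc",a),("top",b)):
        try:
            r=full(s,c0,n,"/tmp/v.png"); ims.append(cv2.imread("/tmp/v.png"))
            print(n,"ball",r["ball"],"foot",r["foot_all"],"far",r["base_far"],"near",r["base_near0"])
        except Exception as e: print(n,"fail",e); im=measure(s,c0)[0]; ims.append(im[...,::-1])
    cv2.imwrite(f"pics/{tag}.png",np.hstack(ims))
E
python3 - <<'E'
from cell import manip,state
from h import *
f=np.array([.469,-.088]);c=np.array([.4775,-.0795]);d=(c-f)/np.linalg.norm(c-f)
p=f-d*.040
q0=state()["q"]
best=None
for fl in(0,1):
    q=quat(d,fl)
    for z in(.25,.0355):
        s=manip.inverse_kinematics([*p,z],q); print(fl,z,None if s is None else np.round(s,2), None if s is None else abs(s-q0).sum())
    s=manip.inverse_kinematics([*p,.25],q)
    if s is not None and(best is None or abs(s[6])<best[0]):best=(abs(s[6]),q)
q=best[1]
manip.movep([*p,.25],q)
manip.grip(20/88,5)
manip.move_straight([*p,.10],v=.15)
s=state();print(s["clock"],s["eef_pos"],s["grip_width"]*88,s["wrist_force"])
np.save("q.npy",q)
look("a1")
E
```

```text
0 0.25 [-0.67  0.07  0.85  2.06 -0.07  1.03  2.57] 5.2020858770694405
0 0.0355 [-0.14  0.43  0.32  2.23 -0.27  0.51  2.74] 5.88664045576643
1 0.25 [-0.89  0.1   1.11  2.07 -0.1   1.03 -0.52] 3.037603658809545
1 0.0355 [-0.52  0.57  0.82  2.25 -0.74  0.62  0.07] 3.7800820539323197
5.2417 [ 0.44125225 -0.11645662  0.10059209] 19.818619989962585 [0.13295109 0.41548316 0.89584376]
sc ball [ 0.4705 -0.0878] foot (array([ 0.4733, -0.088 ]), np.int64(150), np.float64(0.819782718543606)) far (array([ 0.4824, -0.0809]), np.int64(112), np.float64(1.1011892613328444)) near (array([ 0.4786, -0.0797]), np.int64(184), np.float64(0.6417383489920212))
top ball [ 0.4718 -0.0832] foot (array([ 0.4691, -0.0877]), np.int64(107), np.float64(0.6974425791734569)) far (array([ 0.4768, -0.078 ]), np.int64(108), np.float64(0.8831525758915448)) near (array([ 0.4782, -0.0799]), np.int64(118), np.float64(0.647929413565574))
```

View pics/a1.png

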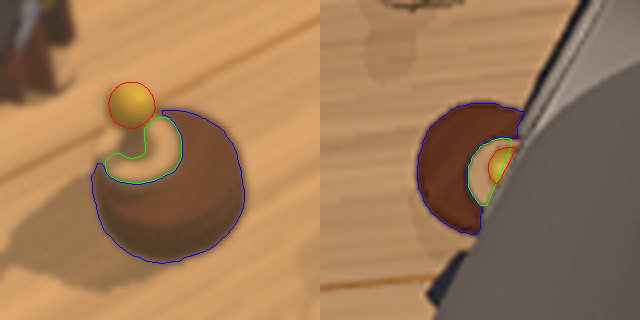

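The finial is untouched and the fingers are hovering behind it (the gripper covers the right half of the top view). I'll descend, then push 7 mm of travel past the expected contact.

Run:
```python
from cell import manip,state
from h import *
f=np.array([.469,-.088]);c=np.array([.4775,-.0795]);d=(c-f)/np.linalg.norm(c-f)
p=f-d*.040
print(manip.move_straight([*p,.0355],v=.06,until_force=4))
s=state();print(s["clock"],s["eef_pos"],s["wrist_force"])
p1=f-d*(.0273-.006)
print(manip.move_straight([*p1,.0355],v=.02,until_force=4))
s=state();print(s["clock"],s["eef_pos"],s["wrist_force"])
look("a2")
```

```text
False
6.5667 [ 0.44097719 -0.11634835  0.03576369] [-0.13797852 -0.51015471  0.04966837]
False
7.65 [ 0.45391825 -0.10307052  0.03550199] [ 0.4330323  -0.81847224  0.38319133]
sc ball [ 0.475  -0.0827] foot (array([ 0.477 , -0.0835]), np.int64(225), np.float64(1.0830605225797088)) far (array([ 0.4807, -0.0816]), np.int64(132), np.float64(1.39840896784532)) near (array([ 0.4786, -0.0797]), np.int64(187), np.float64(0.6174546968724886))
top fail max() iterable argument is empty
```

View pics/a2.png

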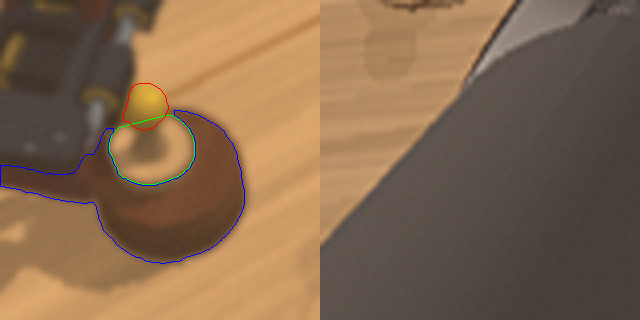

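The finial slid upright with the fingers, about 6.5 mm as planned. I'll push 4 mm more, back off and look from above.

Run:
```python
from cell import manip,state
from h import *
f=np.array([.469,-.088]);c=np.array([.4775,-.0795]);d=(c-f)/np.linalg.norm(c-f)
p1=f-d*(.0273-.0105)
print(manip.move_straight([*p1,.0355],v=.02,until_force=4))
s=state();print(s["clock"],s["eef_pos"],s["wrist_force"])
p2=f-d*.040
manip.move_straight([*p2,.0355],v=.05)
manip.move_straight([*(f-d*.055),.13],v=.12)
b=f-d*.11
try: manip.move_straight([*b,.16],v=.15)
except manip.IKError as e: print("ik",e)
s=state();print(s["clock"],s["eef_pos"])
look("a3")
```

```text
False
8.125 [ 0.4574194  -0.09962993  0.0355221 ] [-0.11767109 -0.04112689  0.09003886]
10.2583 [ 0.39148433 -0.16526146  0.15976312]
sc ball [ 0.478  -0.0795] foot (array([ 0.4808, -0.0798]), np.int64(205), np.float64(1.1341150752972888)) far (array([ 0.4844, -0.0806]), np.int64(135), np.float64(1.2830717881649876)) near (array([ 0.4786, -0.0797]), np.int64(185), np.float64(0.6361527427516636))
top ball [ 0.4764 -0.0797] foot (array([ 0.4765, -0.0795]), np.int64(213), np.float64(0.5830153831128148)) far (array([ 0.4769, -0.0788]), np.int64(175), np.float64(0.5733840505771997)) near (array([ 0.4781, -0.0799]), np.int64(181), np.float64(0.4185786488328425))
```

View pics/a3.png

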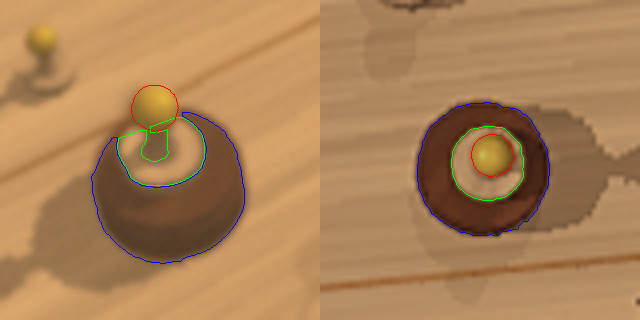

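Top view: the finial is now at (.4765, −.0796) against the base centre (.4775, −.0794), so about 1 mm off and upright. I'll do one finer check of the rim margins before deciding on another tap.

Run:
```python
from cell import vision
from h import *
np.set_printoptions(precision=4,suppress=True)
c0=(.4775,-.0795)
b=vision.snapshot("top");im,H,S,V,tp=measure(b,c0)
crop(b,(352,229),28,"pics/a4.png")
for thr in(105,112,120,128):
    m=((V<thr)&(S>110)).astype(np.uint8)
    bc=biggest(m)
    hm=np.zeros(V.shape,np.uint8);cv2.drawContours(hm,[bc],-1,1,-1);hm=cv2.erode(hm,np.ones((13,13)))
    fc=biggest(cv2.morphologyEx(((V>thr)&(hm>0)).astype(np.uint8),cv2.MORPH_CLOSE,np.ones((5,5))))
    print(thr,"base far",ring(b,tp(bc),.03,.036,c0,1)[0],"near",ring(b,tp(bc),0,.038,c0,-1)[0],
     "foot far",ring(b,tp(fc),.043,.02,c0,1)[0],"near@33",ring(b,tp(fc),.033,.02,c0,-1)[0])
```

```text
105 base far [ 0.4767 -0.0786] near [ 0.4783 -0.08  ] foot far [ 0.4775 -0.0799] near@33 [ 0.4767 -0.0799]
112 base far [ 0.477  -0.0788] near [ 0.4781 -0.0799] foot far [ 0.4772 -0.0798] near@33 [ 0.4769 -0.0801]
120 base far [ 0.4773 -0.0791] near [ 0.4775 -0.0799] foot far [ 0.4769 -0.0797] near@33 [ 0.4772 -0.0802]
128 base far [ 0.4777 -0.0795] near [ 0.4776 -0.0794] foot far [ 0.4766 -0.0795] near@33 [ 0.4775 -0.0805]
```

View pics/a4.png

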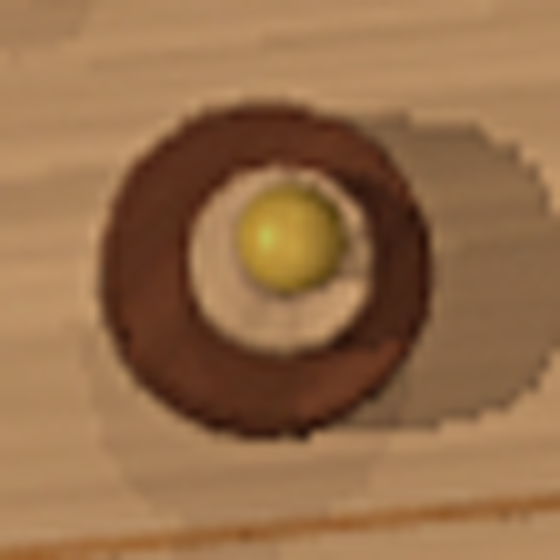

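The crop shows the foot (190–375 × 165–352) concentric within the rim (103–432 × 103–438), allowing for the parallax of its height. Averaging far and near rims gives the base at (.4775, −.0794) and the foot at (.4771, −.0800), a difference of 0.7 mm, which is within the measuring noise. Another tap could make it worse. I'll check the bystanders and then hand in.

Run:
```python
from cell import vision,state,job
from h import *;import pickle
a0,b0=pickle.load(open("s0.pkl","rb"))
b=vision.snapshot("top")["image"]
for n,(u,v) in dict(jar=(205,249),ram=(434,237),clamp=(205,172),square=(438,140),big=(331,175),small=(364,273)).items():
    w=22;print(n,np.abs(b[v-w:v+w,u-w:u+w].astype(int)-b0["image"][v-w:v+w,u-w:u+w]).mean().round(2))
cv2.imwrite("pics/fin.png",b[...,::-1])
```

```text
jar 9.13
ram 57.05
clamp 7.1
square 9.81
big 9.15
small 17.21
```

View pics/fin.png

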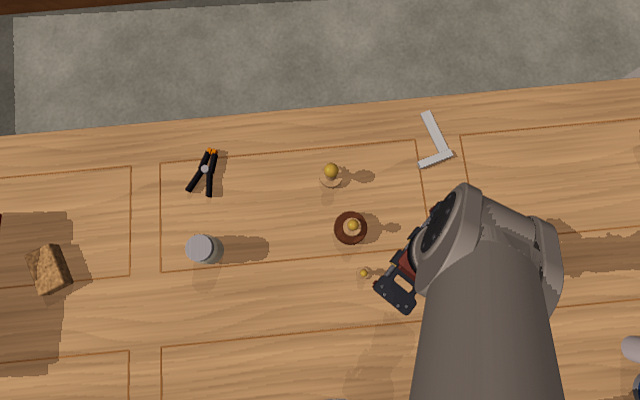

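The jar (205,249), clamp (205,172), square (438,140) and both look-alikes are where they were. The arm hides the ramekin in this view, so I'll check it in the scene view.

Run:
```python
from cell import vision,state
import cv2
s=vision.snapshot("scene");cv2.imwrite("pics/fin_s.png",s["image"][:,:,::-1]);x=state();print(x["clock"],x["wrist_force"])
```

```text
10.5083 [-0.09794629 -0.1323649  -0.75323407]
```

View pics/fin_s.png

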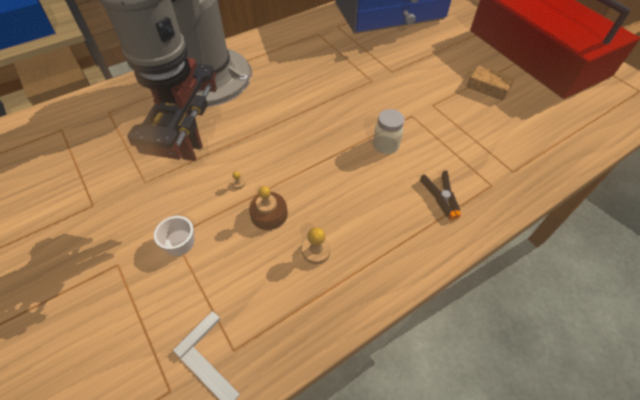

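The ramekin is still at (175,236), as at the start. The finial stands upright mid-base at (266,203), and the gripper is well clear.

```bash
python3 -c "
from cell import job
job.hand_in()"
```

```text
the job is handed in; nothing more can be done
```

I moved the finial 11 mm to the middle of the base, and it stood upright there when I handed the job in. I used two slow pushes low on its foot, with two slightly parted fingertips cradling it from behind, then drew the gripper well clear.

**Centring:** the last top view puts the foot about 0.7 mm from the base centre. Single-rim estimates varied by about 1 mm. In the scene view, the ball position agreed to within 1 mm. Its far-rim and foot fits were a few millimetres off because the ball partly hides them and the rims blur, so I did not rely on them.

**Forces and time:** wrist force readings stayed within about 1 N, and the clock stood at about 10.5 s.

**Bystanders:** the jar, clamp, square and both look-alike finials were unmoved by eye in the two views. The arm hid the ramekin from above, so I checked it in the scene view only, where it was also unmoved. A pixel-difference check on these gave no clear result, as the arm's shadow and body spoiled the comparison.

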